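# Uncover the valve box and shut the marked water valve

### The job

Turn off the water to the brush washer: push the wooden cover of the valve box sideways along its track, right up to the stop at the far end of the tiled deck, so that the two valve handles lie open to view; then push the marked handle, the one that ends in a round disc, clockwise through its quarter turn until it is fully shut across its pipe. Do it all by pushing with the fingertips: do not lift the cover, and leave the plain straight handle and the things standing around as they are.

Things in the scene. Friction and masses are not known exactly. Their poses are not given: they have to be found in the camera images.
- shelf: fixed low blue-tiled shelf, 70 mm high, 545 mm long (y -145..400 mm), 290 mm deep (x). Origin on the table under the centre of the valve box's opening; z up, y along the cover's track towards the tiled deck, x to the back ledge. Two runners 70 mm high carry the cover; guide rails on them at x +-78.5..88.5 mm rise to 84 mm. Back ledge: x 88.5..200 mm, 70 mm high, bystanders stand on it.
- opening (a point): centre of the valve box's opening, 70 mm above the table, shelf x = y = 0; under the cover at first. The opening spans x -65..65, y -120..120 mm; its floor is 6 mm above the table. Two valves stand in it.
- far_stop (a point): inner face of the stop at the far (+y) end of the track, at shelf x = 0, y = 386 mm, 70 mm above the table; the stop rises to 84 mm. The tiled deck that takes the cover lies at y 120..386 mm, 1.5 mm below the runners. A like stop at y = -136 mm.
- cover: loose light wooden board lying on the runners between the rails, 152 mm (x, across the track) by 262 mm (y, along it) by 8 mm, 0.2 to 0.45 kg; upper face 78 mm above the table. Origin at the centre of its underside, axes as the shelf's. Slides along y under a few N, 2.5 mm play each side; origin at shelf y about 0 when shut, 255 mm at the far stop.
- ridge (a point): centre of the wooden ridge that stands across the middle of the cover: 80 mm along x, 16 mm along y, from 78 to 104 mm above the table (this point at 91 mm). Push on its side to slide the cover.
- disc_stem (a point): vertical turning axis of the marked handle, which ends in a flat round disc, at mid-handle height, 56 mm above the table. One of two like valves at shelf x = 30 mm, y = -55 or +55 mm (either may be at either place). Copper pipe under it along the shelf's x, top 29 mm above the table; brass valve body up to 33 mm (its end rings 36 mm), stem 14 mm thick.
- disc_end (a point): centre of the round disc of the marked handle, 44 mm from the axis, 56 mm above the table. The disc is 32 mm across and 8 mm thick (52 to 60 mm above the table); the bar from axis to disc is 12 mm wide. Plain steel like the other handle.
- disc_handle (a joint): angle of the marked handle: 0 = open, along the pipe and pointing to the shelf's -x (towards the robot); grows clockwise seen from above to 1.571 = fully shut at its stop, across the pipe and pointing to the shelf's +y. Starts at 0 to 0.35. Held by friction (about 2 N at the disc), stays where it is left.
- straight_stem (a point): turning axis of the other valve, whose handle is a plain straight steel bar; same heights, at the other of the two places.
- straight_end (a point): point on the plain straight bar 44 mm from its axis, 56 mm above the table; the bar is 12 mm wide, 8 mm thick and reaches 60 mm from the axis. It turns as easily as the marked one; leave it.
- mermaid: red-painted terracotta mermaid, about 105 mm tall on a 60 mm round foot, on the back ledge; origin under its foot
- washer: open brass brush washer, 74 mm across, 55 mm tall, on the back ledge; origin under its centre
- jar: glass jar of wooden stirring sticks, 64 mm across, sticks reaching about 132 mm up, on the back ledge; origin under its centre
- stone: round clay burnishing stone, 60 mm across, 32 mm thick, on the back ledge behind the valve box; origin under its centre
- dish: small terracotta bowl, 72 mm across, 26 mm tall, on the back ledge behind the valve box; origin under its centre
- brush: paint brush lying on the table beside the near (-y) end of the shelf, handle towards the robot; origin under the brush

How it is judged (in metres and radians):
On the way, in this order (a step that is already met when the one before it is completed fails the run):
1. the cover is slid aside to the far end of its track (y of cover in the frame of shelf above 0.23 m), for 0.2 s.
2. the handle with the disc is pushed fully shut (value of joint disc_handle above 1.45 rad), for 0.2 s.
At the end, for the whole second after the job is handed in: The cover lies flat and still on its track within 25 mm of the far stop, the handle with the disc is within 0.12 rad (7 degrees) of fully shut, the end of the straight handle is within 12 mm and every bystander within 30 mm of where it was (y of cover in the frame of shelf above 0.23 m and value of joint disc_handle above 1.45 rad and height (world z) of cover below 0.076 m and angle between cover's own z axis and vertical below 0.05 rad and linear speed of cover below 0.02 m/s and distance of straight_end from where it was at the start of the episode below 0.012 m and distance of each of mermaid, washer, jar, stone, dish, brush from where it was at the start of the episode below 0.03 m); the robot touches nothing.
It fails at once if the cover is lifted (by more than 12 mm) or tipped up (height (world z) of cover above 0.082 m or angle between cover's own z axis and vertical above 0.12 rad).
It fails at once if the straight handle is moved (its end by more than 12 mm) (distance of straight_end from where it was at the start of the episode above 0.012 m).
It fails at once if a bystander is lifted, carried or pushed more than 30 mm (distance of any of mermaid, washer, jar, stone, dish, brush from where it was at the start of the episode above 0.03 m).
It also fails if it takes over 51 s, if anything falls off the work surface, if the arm or the gripper's body presses on something with over 40 N, if the wrist force passes 120 N, or if a joint passes its speed limit or range.

### The arm

A 6-joint arm with a two-finger parallel gripper is mounted at the origin on the work surface. World frame = base frame: x ahead of the robot, y to its left, z up, the work surface at z = 0. Lengths are in mm, angles in rad, forces in N, time in s.
With the tool pointing down it reaches from about 325 to 900 mm from the base axis. Payload 3.5 kg.
Tool frame: the origin (TCP) lies midway between the tips of the shut fingers; the grasp point (between the pads) lies 19 mm behind it; z points along the fingers, y is the line along which they close (so a half turn about z gives the same grasp; the last joint's range is limited). The gripper opens to 85 mm and grips with 20 to 120 N. Pads are 22 mm wide; open, the fingers measure 114 mm over their backs; the gripper's body (76 mm by 85 mm) begins 54 mm behind the grasp point. The pads swing forward as they close: fully open they stand 13 mm farther back than shut.
Start: joints at [-1.296, 0.276, -0.026, 1.268, 0, 1.467], TCP at [230.536, -580.926, 231.313] pointing down, gripper open.
Joint ranges: [-3.12, 3.12], [-0.85, 1.88], [-1.08, 1.24], [-1.95, 2.15], [-1.57, 1.53], [-3.14, 3.14]. Speed limits (rad/s): [2.57, 2.57, 3.14, 3.14, 3.14, 3.14].

### API

Orientations are given as a rotation vector (axis times angle).
In Python, from plant import * gives the robot as it stands. The module is installed in compiled form; this text tells all that it offers.
- The arm moves only by the shell command python3 -m creep 'ROWS'. ROWS is text: rows parted by semicolons, each of 7 numbers parted by spaces: the turn, a rotation vector about the tool's x, y, z in rad, then the shift along the tool's x, y, z in mm, then the opening, from -1 (shut) to 1 (fully open). In form: rx ry rz x y z jaw; .... A call has 1 to 10 rows; each row is the pose to reach, as a shift and turn from the pose commanded when the call began, along the tool's axes at that moment; what a row does not reach only later rows make up. A row lasts 1/8 s, in which the tool goes at most 62.5 mm and 10.7 degrees, less where a joint would pass 70% of its speed; a pose out of reach is approached as far as the arm can. A call with a gripper value outside its range is refused whole. The fingers move at their own pace and stop on an object; the grip force is fixed at half the most. Time passes only in rows, so rows that repeat a pose let the fingers close. It gives the time, the measured TCP pose, the force, the opening and the grip force at its end, in the units of the state.
- sense(): the state, without advancing time (a new reading comes with each control period).
- get_image(name): name is "side" or "top" or "wrist"; returns the picture (400x640x3 uint8, red, green, blue); there is no depth.
- camera_model(name): a dict with "fov_y" (degrees; the focal length in pixels is half the picture's height over the tangent of half this angle, whatever the lens; pixels are square), "cx", "cy" (the principal point, pixels), "view" (4x4, takes a point from world to camera coordinates). Camera axes: x right, y up, looking along -z (the intrinsics and any distortion apply to the point x, -y, -z); pixel columns grow to the right and rows downward; lengths in mm; the calibration is good to about 2 mm. The wrist camera is an equidistant fisheye: a pixel r from the principal point sees the ray r / f radians off the axis. A picture is of the moment at which its call begins: read the wrist's pose just before it. camera_model takes no time and is no camera call; for the wrist camera it gives the pose at the moment of the call.
- close_job(): hands the job in; it is judged then, once.
Trained networks look in the newest picture that a camera, given by its name, has taken for a name from the list of things; names that differ only in an ending like _2 or _b are one class to them, and where a whole thing is asked for, a point or a joint stands for the part that bears it (a point fixed in the world has none). Each returns a list of dicts, best first, with "p" (0 to 1); they miss things now and then, are a little off and sometimes report something else, mostly with a low value. They report only what shows in the picture. A call takes as long as a camera call.
- regions_of(target, camera): "region" (400x640 bool, what is visible of it) and "location" ([row, column] in pixels, amid what is visible of it).
- place_of(target, camera): "location" ([row, column] in pixels: a listed point, or the origin of a listed thing).
The state is a dict: "t": time; "joint_pos": joint angles; "joint_vel": joint speeds; "effort": joint torques, N m; "position": TCP position; "tool_rot": TCP orientation; "wrist_force": force on the tool from outside, world axes, zero at the start; "ft_torque": the same for the moment, N m; "opening": finger opening in mm; "grip_force": force on a finger pad.
Only numpy, scipy, OpenCV 4.12 (cv2) and the standard library are available. Lean on these libraries where they do the work, as an engineer would, in place of code of your own. Each camera call takes 0.05 s, during which the arm holds its last target. There are 200 camera calls.

## Working session

There is one attempt and no reset: what is moved stays moved. The work goes in short steps, Python scripts to look and compute and a shell command to move; the robot and the scene stay as the last step left them, time stands still between calls to the robot, and variables do not carry over. Pictures are saved under pics/ and viewed, at most 10 in all, crops included, and the job is handed in when it is done.

```bash
mkdir -p pics; cat > h.py <<'E'
from plant import *
import numpy as np, cv2
from scipy.spatial.transform import Rotation as R
from scipy.optimize import least_squares
def proj(cam,P):
    m=camera_model(cam);f=200/np.tan(np.radians(m["fov_y"]/2))
    p=m["view"]@np.append(P,1.);x,y,z=p[0],-p[1],-p[2]
    return np.array([m["cy"]+f*y/z,m["cx"]+f*x/z])
def ray(cam,rc,m=None):
    m=m or camera_model(cam);f=200/np.tan(np.radians(m["fov_y"]/2))
    u=(rc[1]-m["cx"])/f;v=(rc[0]-m["cy"])/f
    if cam=="wrist":
        r=np.hypot(u,v);s=np.sin(r)/max(r,1e-9);d=np.array([u*s,-v*s,-np.cos(r)])
    else: d=np.array([u,-v,-1.])
    V=np.array(m["view"]);Rm=V[:3,:3];o=-Rm.T@V[:3,3];d=Rm.T@d
    return o,d/np.linalg.norm(d)
def onz(cam,rc,z):
    o,d=ray(cam,rc);return o+d*(z-o[2])/d[2]
def tri(rs):
    A=sum(np.eye(3)-np.outer(d,d) for o,d in rs);b=sum((np.eye(3)-np.outer(d,d))@o for o,d in rs)
    return np.linalg.solve(A,b)
E
python3 - <<'E'
from h import *
np.set_printoptions(precision=1,suppress=True)
ims={c:get_image(c) for c in("top","side","wrist")}
for c,i in ims.items(): cv2.imwrite(f"pics/a_{c}.png",i[:,:,::-1])
print(sense()["position"],sense()["tool_rot"],sense()["wrist_force"])
for t in["cover","ridge","far_stop","opening","shelf","mermaid","washer","jar","stone","dish","brush"]:
    L={}
    for c in("top","side"):
        r=place_of(t,c)
        if r: L[c]=r[0]["location"];print(t,c,round(r[0]["p"],2),np.array(L[c]),end=" ")
    print(tri([ray(c,L[c]) for c in L]) if len(L)==2 else "")
E
```

```text
[ 230.4 -580.3  230.4] [-3.1 -0.6  0. ] [-0.3  0.2 -0.3]
cover top 0.81 [245.9 391.8] cover side 0.93 [200.5 382.5] [ 536.2 -144.4   67.8]
ridge top 0.9 [253.8 393.7] 
far_stop top 0.91 [259. 207.] far_stop side 0.65 [335.6 255. ] [512.4 245.3  66.8]
opening top 0.26 [259.2 203.2] opening side 0.18 [249.4 252.1] [524.9 191.3 267.9]

mermaid top 0.72 [187.7 259.8] mermaid side 0.66 [245.9 250.6] [661.8 133.   64.6]
washer top 0.67 [185.7 218.8] washer side 0.75 [269.9 208.9] [669.5 222.9  72.8]
jar top 0.61 [184.  300.9] jar side 0.94 [214.7 276.9] [669.7  46.   77.8]
stone top 0.96 [177.  382.5] stone side 0.8 [170.2 331.5] [ 678.2 -128.5   76.3]
dish top 0.96 [181.2 426.1] dish side 0.98 [155.4 353.5] [ 675.8 -217.5   62.2]
brush top 0.94 [249.5 478. ] brush side 0.75 [175.8 427.9] [ 527.7 -341.9   -0.7]
```

View pics/a_top.png

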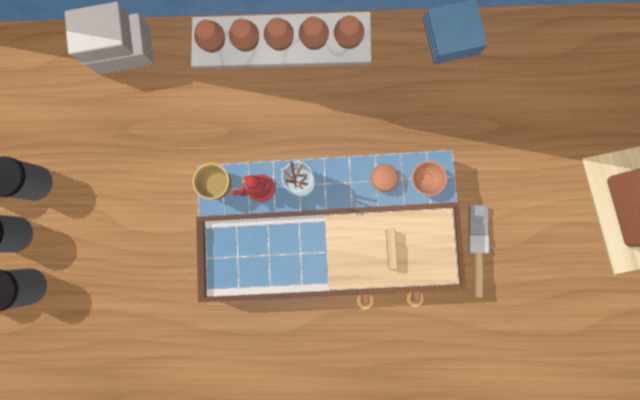

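View pics/a_side.png

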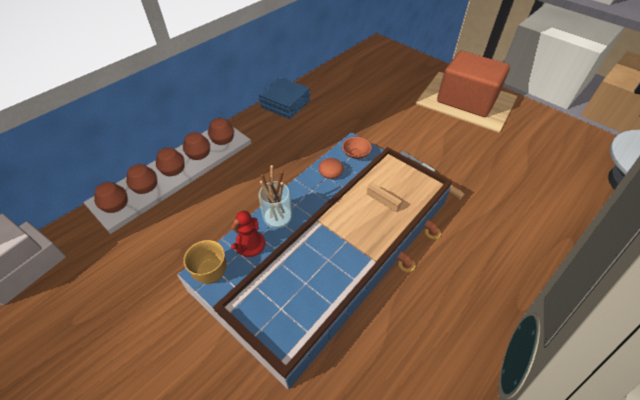

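The top view shows the cover shut over the right part (cols 327–460, rows 208–292), with the ridge at about (250, 392) and the empty tiled deck on the left. The bystanders stand on the back ledge and the brush lies at col 479. The shelf is turned about 3°. The side view agrees. Next I fit the shelf pose.

```bash
python3 - <<'E'
from h import *
np.set_printoptions(precision=2,suppress=True)
get_image("top");get_image("side")
r=regions_of("cover","top")[0];m=r["region"].astype(np.uint8)
c=cv2.findContours(m,0,2)[0];c=max(c,key=cv2.contourArea)[:,0]
P=np.array([onz("top",p[::-1],78)[:2] for p in c]).astype(np.float32)
print("cover rect",cv2.minAreaRect(P))
r=place_of("ridge","top")[0];print("ridge",onz("top",r["location"],91))
r=regions_of("shelf","top")
if r:
    m=r[0]["region"].astype(np.uint8);c=max(cv2.findContours(m,0,2)[0],key=cv2.contourArea)[:,0]
    P=np.array([onz("top",p[::-1],70)[:2] for p in c]).astype(np.float32);print("shelf",cv2.minAreaRect(P),r[0]["p"])
for n,p in dict(bl=(197,212),br=(457,204)).items(): pass
print("ledge back corners z70",onz("top",(166,197),70),onz("top",(151,453),70))
s=sense();print(R.from_rotvec(s["tool_rot"]).as_matrix(),s["position"],s["opening"])
E
```

```text
cover rect ((532.5642700195312, -138.38357543945312), (154.7510223388672, 262.5702209472656), 2.3359005451202393)
ridge [ 528.71 -141.68   91.  ]
shelf ((567.5272216796875, -8.252899169921875), (319.28125, 555.0403442382812), 2.4197511672973633) 0.81
ledge back corners z70 [712.11 270.63  70.  ] [ 735.77 -275.58   70.  ]
[[ 0.93  0.37  0.  ]
 [ 0.37 -0.93  0.  ]
 [ 0.   -0.   -1.  ]] [ 230.54 -580.93  231.3 ] 85.20857604667229
```

```bash
python3 -m creep '0 0 0.168 50 -30 10 -1;0 0 0.336 100 -60 20 -1;0 0 0.336 160 -96 40 -1;0 0 0.336 215 -129 60 -1;0 0 0.336 270 -162 80 -1;0 0 0.336 325 -195 90 -1;0 0 0.336 380 -228 90 -1;0 0 0.336 428 -257 90 -1;0 0 0.336 428 -257 90 -1;0 0 0.336 428 -257 90 -1'
cat >> h.py <<'E'
def state(O=(531,-139),a=0.042):
    s=sense();M=R.from_rotvec(s["tool_rot"]).as_matrix();p=np.array(s["position"])
    c,q=np.cos(a),np.sin(a);d=p[:2]-np.array(O)
    print("t",s["t"],"pos",p.round(1),"yaw",np.arctan2(M[1,0],M[0,0]).round(3),"shelf",np.round([c*d[0]+q*d[1],-q*d[0]+c*d[1],p[2]],1),"F",np.round(s["wrist_force"],1),"open",round(s["opening"],1))
E
python3 - <<'E'
from h import *
state()
i=get_image("wrist");cv2.imwrite("pics/b.png",i[:,:,::-1])
for t in("ridge","cover"):
  r=place_of(t,"wrist")
  if r: print(t,r[0]["p"],onz("wrist",r[0]["location"],91 if t=="ridge" else 70))
E
```

```text
t: 2.75
position: [533.9, -183.6, 141.3]
tool_rot: [3.14, 0.069, -0.0]
wrist_force: [-0.6, 0.3, 0.5]
opening: -0.1
grip_force: 0.0
t 2.75 pos [ 533.9 -183.6  141.3] yaw 0.044 shelf [  1.  -44.7 141.3] F [-0.6  0.3  0.5] open -0.1
ridge 0.77 [ 529.85091107 -140.20746917   91.        ]
cover 0.95 [ 527.78041209 -142.06897741   70.        ]
```

View pics/b.png

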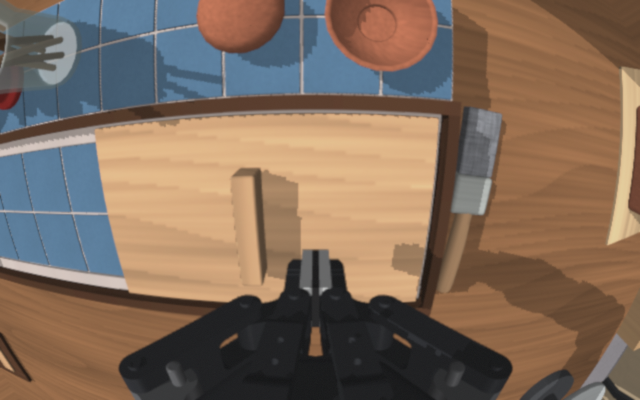

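The fingers are shut just behind the ridge (ridge at row 225, col 250; tips at row 255, col 315). I go down and start pushing.

```bash
python3 -m creep '0 0 0 0 0 25 -1;0 0 0 0 0 53 -1;0 0 0 0 0 53 -1;0 0 0 0 -10 53 -1;0 0 0 0 -20 53 -1;0 0 0 0 -27 53 -1;0 0 0 0 -34 53 -1;0 0 0 0 -44 53 -1;0 0 0 0 -56 53 -1;0 0 0 0 -68 53 -1'; python3 -c "
from h import *
state()"
```

```text
t: 4.15
position: [530.9, -115.6, 88.6]
tool_rot: [3.14, 0.066, 0.001]
wrist_force: [0.7, -3.3, 3.0]
opening: 0.1
grip_force: 1.8
t 4.15 pos [ 530.9 -115.6   88.6] yaw 0.042 shelf [ 0.9 23.4 88.6] F [ 0.7 -3.3  3. ] open 0.1
```

```bash
python3 -m creep '0 0 0 0 -16 0 -1;0 0 0 0 -32 0 -1;0 0 0 0 -48 0 -1;0 0 0 0 -64 0 -1;0 0 0 0 -80 0 -1;0 0 0 0 -96 0 -1;0 0 0 0 -112 0 -1;0 0 0 0 -128 0 -1;0 0 0 0 -144 0 -1;0 0 0 0 -158 0 -1'; python3 - <<'E'
from h import *
state()
i=get_image("top");cv2.imwrite("pics/c.png",cv2.resize(i[120:320,170:490,::-1],None,fx=2,fy=2))
r=regions_of("cover","top")
if r:
    c=max(cv2.findContours(r[0]["region"].astype(np.uint8),0,2)[0],key=cv2.contourArea)[:,0]
    P=np.array([onz("top",p[::-1],78)[:2] for p in c]).astype(np.float32);print(cv2.minAreaRect(P),P.min(0),P.max(0))
E
```

```text
t: 5.4
position: [523.8, 42.8, 88.1]
tool_rot: [-3.141, -0.066, 0.001]
wrist_force: [0.6, -2.0, 0.6]
opening: -0.1
grip_force: 1.2
t 5.4 pos [523.8  42.8  88.1] yaw 0.042 shelf [  0.4 181.9  88.1] F [ 0.6 -2.   0.6] open -0.1
((525.072509765625, 45.66654968261719), (153.82162475585938, 227.5377960205078), 2.8128654956817627) [448.90375 -70.10843] [606.46155 162.88103]
```

View pics/c.png

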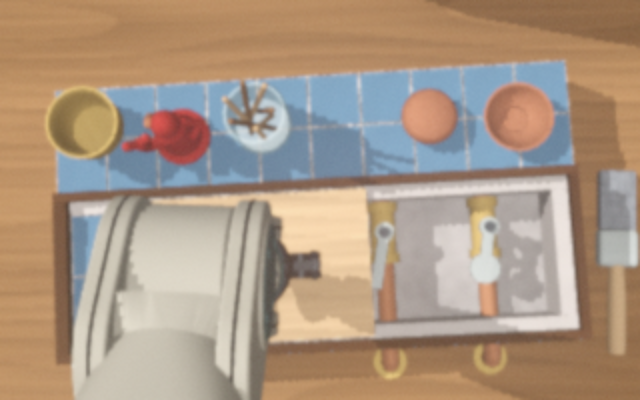

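The cover is moving well. The marked disc handle is the right-hand one (shelf y = -55, disc at crop (268, 485)), and the straight one is at +55. I push the cover the rest of the way.

```bash
python3 -m creep '0 0 0 0 -14 0 -1;0 0 0 0 -28 0 -1;0 0 0 0 -40 0 -1;0 0 0 0 -46 0 -1;0 0 0 0 -49 0 -1;0 0 0 0 -52 0 -1;0 0 0 0 -53 0 -1;0 0 0 0 -54 0 -1'; python3 -c "
from h import *
state()"
```

```text
t: 6.5
position: [522.1, 90.5, 88.3]
tool_rot: [-3.137, -0.076, 0.0]
wrist_force: [-0.3, -1.8, -1.0]
opening: 0.0
grip_force: 0.6
t 6.5 pos [522.1  90.5  88.3] yaw 0.049 shelf [  0.8 229.7  88.3] F [-0.3 -1.8 -1. ] open 0.0
```

```bash
python3 -m creep '0 0 0 0 0 0 -1;0 0 0 0 0 0 -1'; python3 - <<'E'
from h import *
state()
for c in("top","side"):
    i=get_image(c)
    r=place_of("cover",c); print(c,r and (r[0]["p"],onz(c,r[0]["location"],70)))
r=regions_of("cover","top");c=max(cv2.findContours(r[0]["region"].astype(np.uint8),0,2)[0],key=cv2.contourArea)[:,0]
P=np.array([onz("top",p[::-1],78)[:2] for p in c]);print("y range world",P.min(0),P.max(0))
E
```

```text
t: 6.75
position: [522.1, 90.6, 88.3]
tool_rot: [-3.137, -0.077, 0.0]
wrist_force: [-0.0, -1.7, -1.0]
opening: 0.1
grip_force: 0.6
t 6.75 pos [522.1  90.6  88.3] yaw 0.049 shelf [  0.8 229.8  88.3] F [-0.  -1.7 -1. ] open 0.1
top []
side (0.75, array([521.94307765, 112.62461749,  70.        ]))
y range world [447.05734824 -21.10480745] [602.80310925 126.94246061]
```

```bash
python3 - <<'E'
from h import *
np.set_printoptions(precision=3,suppress=True)
s=sense();print(np.array(s["joint_pos"]),np.array(s["effort"]),s["ft_torque"])
i=get_image("side");cv2.imwrite("pics/d.png",cv2.resize(i[100:390,170:470,::-1],None,fx=2,fy=2))
E
```

```text
[ 0.048  0.229 -0.412  0.929  0.004  3.141] [  0.661 -38.082  25.479   0.001   0.373  -0.004] [-0.306 -0.031  0.014]
```

View pics/d.png

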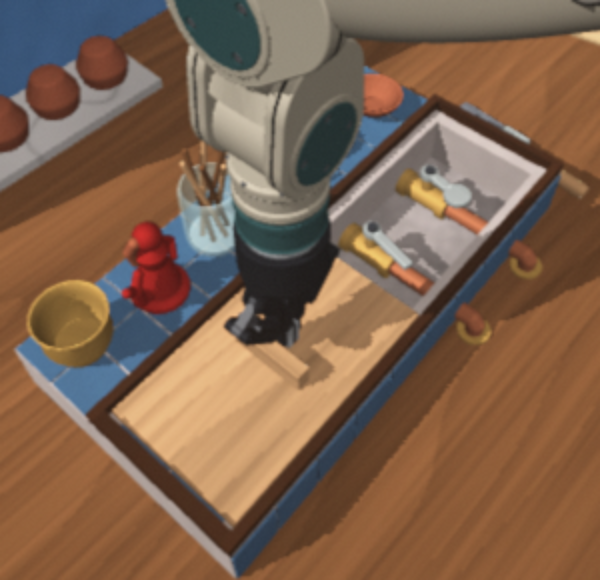

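Joint 6 had reached its limit, which is why the tool lagged (no blockage). The side view shows the cover still a few mm short of the stop. I turn the tool back a little and finish.

```bash
python3 -m creep '0 0 -0.1 0 4 0 -1;0 0 -0.25 0 4 0 -1;0 0 -0.25 0 4 0 -1;0 0 -0.25 0 0 0 -1;0 0 -0.25 0 -2 0 -1;0 0 -0.25 0 -4 0 -1;0 0 -0.25 0 -4 0 -1'; python3 -c "
from h import *
state();print(sense()['joint_pos'][5])"
```

```text
t: 7.92
position: [522.1, 94.1, 88.4]
tool_rot: [-3.105, -0.467, -0.001]
wrist_force: [0.0, -3.7, 0.1]
opening: -0.2
grip_force: 2.3
t 7.925 pos [522.1  94.1  88.4] yaw 0.298 shelf [  0.8 233.3  88.4] F [ 0.  -3.7  0.1] open -0.2
2.898572323282709
```

```bash
python3 -m creep '0 0 0 0.5 -2 0 -1;0 0 0 0.75 -3 0 -1;0 0 0 1 -4 0 -1;0 0 0 1 -4 0 -1'; python3 -c "
from h import *
state()"
```

```text
t: 8.43
position: [522.0, 94.6, 88.5]
tool_rot: [3.101, 0.463, -0.001]
wrist_force: [0.5, -14.0, 1.8]
opening: 0.1
grip_force: 7.1
t 8.425 pos [522.   94.6  88.5] yaw 0.296 shelf [  0.8 233.8  88.5] F [  0.5 -14.    1.8] open 0.1
```

```bash
python3 -m creep '0 0 0 -2 8 0 -1;0 0 0 -4 15 -30 -1;0 0 0 -4 15 -70 -1;0 0 0.125 -17 60 -80 -1;0 0 0.25 -35 115 -80 -1;0 0 0.25 -52 170 -80 -1;0 0 0.25 -70 225 -80 -1;0 0 0.25 -85 275 -80 -1;0 0 0.25 -98 314 -80 -1;0 0 0.25 -98 314 -80 -1'; python3 - <<'E'
from h import *
np.set_printoptions(precision=1,suppress=True)
state()
for c in("wrist","top","side"):
    i=get_image(c);cv2.imwrite(f"pics/e_{c}.png",i[:,:,::-1])
for t in("disc_stem","disc_end","straight_stem","straight_end","cover"):
  for c in("wrist","top","side"):
    r=place_of(t,c)
    if r: print(t,c,round(r[0]["p"],2),np.array(r[0]["location"]),onz(c,r[0]["location"],70 if t=="cover" else 56))
E
```

```text
t: 9.68
position: [521.0, -232.4, 167.0]
tool_rot: [-3.136, -0.071, -0.003]
wrist_force: [0.3, -0.2, 0.3]
opening: 0.0
grip_force: 0.0
t 9.675 pos [ 521.  -232.4  167. ] yaw 0.045 shelf [-13.9 -92.9 167. ] F [ 0.3 -0.2  0.3] open 0.0
disc_stem wrist 0.84 [144.5 267.8] [ 564.4 -187.2   56. ]
disc_stem side 0.81 [189.1 381.5] [ 562.1 -179.8   56. ]
disc_end wrist 0.72 [198.2 264.2] [ 517.6 -184.7   56. ]
disc_end top 0.85 [256.1 411.2] [ 516.1 -184.7   56. ]
disc_end side 0.56 [200.6 397.2] [ 515.  -176.7   56. ]
straight_stem wrist 0.7 [152.  153.1] [556.8 -80.3  56. ]
straight_stem top 0.7 [236.5 360.5] [558.  -79.2  56. ]
straight_stem side 0.89 [216.5 354.1] [557.3 -75.5  56. ]
straight_end wrist 0.81 [196.9 148.3] [513.4 -70.8  56. ]
straight_end top 0.7 [258.1 358.5] [512.6 -74.3  56. ]
straight_end side 0.73 [185.  383.3] [ 566.8 -192.8   56. ]
cover wrist 0.68 [192.9  21.7] [514.9 118.4  70. ]
cover top 0.68 [253.7 266.3] [523.3 118.9  70. ]
cover side 0.82 [281.8 303.7] [521.4 116.1  70. ]
```

View pics/e_wrist.png

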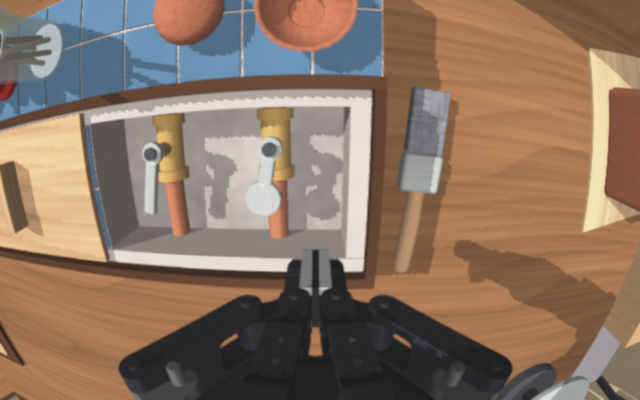

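The wrist view shows both valves open to view: marked disc at (198, 263), its stem at (148, 269), and the straight bar at cols 148–153. The cover is at the stop (y ≈ 118 in the world). I go down on the -y side of the disc, staying clear of it.

```bash
python3 -m creep '0 0 0 -3 0 40 -1;0 0 0 -3 0 80 -1;0 0 0 -3 0 105 -1;0 0 0 -3 0 119 -1;0 0 0 -3 0 119 -1'; python3 - <<'E'
from h import *
state()
i=get_image("wrist");cv2.imwrite("pics/f.png",i[:,:,::-1])
for t in("disc_stem","disc_end"):
    r=place_of(t,"wrist")
    if r: print(t,round(r[0]["p"],2),onz("wrist",r[0]["location"],56))
E
```

```text
t: 11.2
position: [516.9, -229.8, 47.4]
tool_rot: [-3.136, -0.077, 0.003]
wrist_force: [-0.4, 0.1, 0.3]
opening: -0.1
grip_force: 0.0
t 11.2 pos [ 516.9 -229.8   47.4] yaw 0.049 shelf [-17.9 -90.1  47.4] F [-0.4  0.1  0.3] open -0.1
disc_stem 0.66 [ 563.07259125 -192.60462463   56.        ]
disc_end 0.81 [ 519.77638012 -189.47570519   56.        ]
```

View pics/f.png

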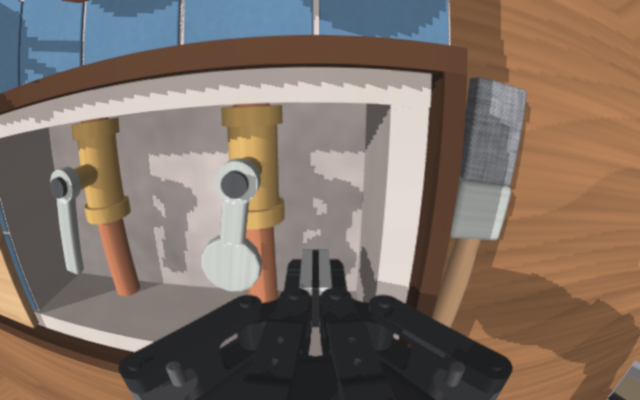

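The tips are down at z = 47 beside the disc (disc at (262, 232), tips at (255, 316)) with no contact. I push the disc along its arc, first half.

```bash
python3 -m creep '0 0 0 0 -8 0 -1;0 0 0 0 -16 0 -1;0 0 0 -3 -24 0 -1;0 0 0 -5 -31 0 -1;0 0 0 -5 -39 0 -1;0 0 0 -5 -46 0 -1;0 0 0 -5 -46 0 -1'; python3 - <<'E'
from h import *
state()
i=get_image("wrist");cv2.imwrite("pics/g.png",i[:,:,::-1])
for t in("disc_stem","disc_end","straight_end"):
    r=place_of(t,"wrist")
    if r: print(t,round(r[0]["p"],2),onz("wrist",r[0]["location"],56))
E
```

```text
t: 12.22
position: [509.1, -182.8, 47.7]
tool_rot: [-3.135, -0.078, 0.003]
wrist_force: [-0.7, 0.4, 0.6]
opening: 0.0
grip_force: 0.5
t 12.225 pos [ 509.1 -182.8   47.7] yaw 0.05 shelf [-23.7 -42.9  47.7] F [-0.7  0.4  0.6] open 0.0
disc_stem 0.87 [ 563.21962048 -192.93333856   56.        ]
disc_end 0.9 [ 532.15023274 -164.48229351   56.        ]
straight_end 0.8 [514.83159114 -73.93587076  56.        ]
```

View pics/g.png

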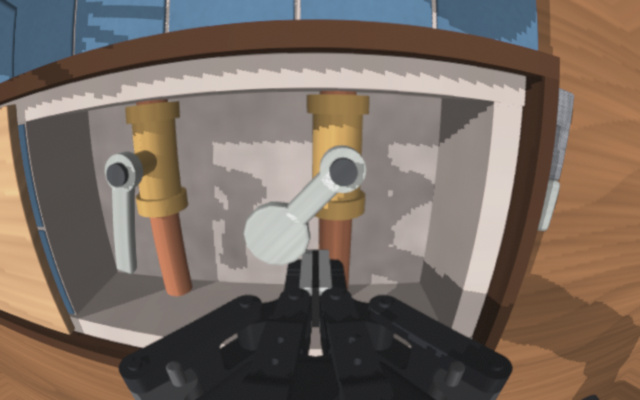

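The handle has turned to about 0.78 rad as planned (disc at (234, 277)), and the straight bar is untouched. Second half follows.

```bash
python3 -m creep '0 0 0 3 -7 0 -1;0 0 0 7 -14 0 -1;0 0 0 12 -21 0 -1;0 0 0 18 -27 0 -1;0 0 0 23 -30 0 -1;0 0 0 27 -32 0 -1;0 0 0 29 -32 0 -1;0 0 0 29 -32 0 -1'; python3 - <<'E'
from h import *
state()
i=get_image("wrist")
for t in("disc_stem","disc_end","straight_end"):
    r=place_of(t,"wrist")
    if r: print(t,round(r[0]["p"],2),onz("wrist",r[0]["location"],56))
E
```

```text
t: 13.42
position: [534.8, -151.2, 48.1]
tool_rot: [-3.138, -0.076, 0.01]
wrist_force: [-8.1, -2.8, 5.5]
opening: 0.0
grip_force: 4.1
t 13.425 pos [ 534.8 -151.2   48.1] yaw 0.048 shelf [  3.3 -12.3  48.1] F [-8.1 -2.8  5.5] open 0.0
disc_stem 0.95 [ 563.53266243 -190.27259637   56.        ]
disc_end 0.84 [ 561.09135932 -148.77702965   56.        ]
straight_end 0.82 [513.92802441 -73.87780207  56.        ]
```

```bash
python3 -m creep '0 0 0 2 0 0 -1;0 0 0 2 0 0 -1;0 0 0 -12 0 0 -1;0 0 0 -18 0 0 -1;0 0 0 -18 0 -40 -1;0 0 0 -18 0 -90 -1;0 0 0 -18 60 -130 -1;0 0 0 -18 120 -140 -1;0 0 0 -18 120 -140 -1'; python3 - <<'E'
from h import *
np.set_printoptions(precision=1,suppress=True)
state()
for c in("wrist","top","side"):
    i=get_image(c)
    cv2.imwrite(f"pics/k_{c}.png",i[:,:,::-1])
for t in("disc_stem","disc_end","straight_end","cover"):
  for c in("wrist","top","side"):
    r=place_of(t,c)
    if r: print(t,c,round(r[0]["p"],2),onz(c,r[0]["location"],70 if t=="cover" else 56))
E
```

```text
t: 14.75
position: [527.7, -276.4, 190.3]
tool_rot: [-3.141, -0.071, -0.009]
wrist_force: [-1.3, 0.7, 0.6]
opening: -0.1
grip_force: 0.0
t 14.75 pos [ 527.7 -276.4  190.3] yaw 0.045 shelf [  -9.1 -137.2  190.3] F [-1.3  0.7  0.6] open -0.1
disc_stem wrist 0.81 [ 559.7 -188.4   56. ]
disc_stem top 0.64 [ 561.8 -190.9   56. ]
disc_stem side 0.72 [ 571.1 -187.    56. ]
disc_end wrist 0.85 [ 555.8 -144.4   56. ]
disc_end top 0.79 [ 560. -145.   56.]
disc_end side 0.66 [ 552.2 -136.3   56. ]
straight_end wrist 0.68 [511.3 -68.1  56. ]
straight_end top 0.55 [513.1 -66.7  56. ]
straight_end side 0.62 [509.9 -73.2  56. ]
cover wrist 0.96 [513.1 115.4  70. ]
cover top 0.86 [523.9 116.   70. ]
cover side 0.85 [524.2 116.2  70. ]
```

View pics/k_wrist.png

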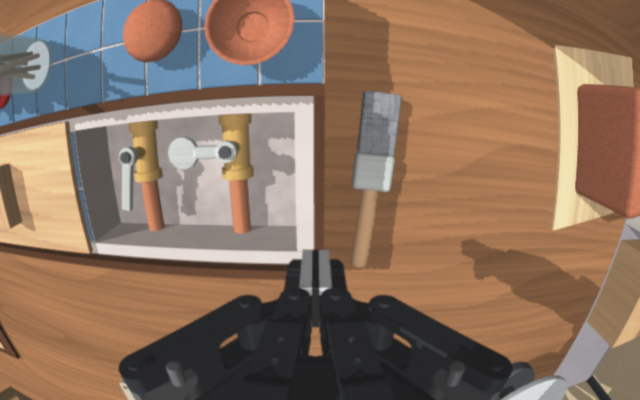

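The marked handle lies square across its pipe (disc at (153, 183), stem at (151, 226)), measured at about 1.52–1.57 rad. The straight bar and the bystanders are where they were, and the cover is at the stop. I hand it in.

```bash
python3 -c "
from plant import *
print(close_job())"
```

```text
the job is handed in; nothing more can be done
None
```

The cover is pushed to the far stop and the disc handle is turned shut across its pipe (measured about 1.52–1.57 rad); the straight handle and the bystanders look undisturbed, and I handed the job in at about 15 s, with no verdict returned.

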